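Unbolt the toy cupboard and hold its sprung door open

ROBOT

A 6-joint arm with a two-finger parallel gripper is mounted at the origin on the work surface. World frame = base frame: x ahead of the robot, y to its left, z up, the work surface at z = 0. Lengths are in m, angles in rad, forces in N, time in s.
With the tool pointing down it reaches from about 0.35 to 0.775 m from the base axis. Payload 5.5 kg.
Tool frame: the origin (TCP) lies midway between the tips of the shut fingers; the grasp point (between the pads) lies 19 mm behind it; z points along the fingers, y is the direction in which the jaws open and shut (so a half turn about z gives the same grasp; the last joint's range is limited). The gripper opens to 85 mm and grips with 20 to 120 N. Pads are 22 mm wide; open, the fingers measure 114 mm over their backs; the gripper's body (76 mm by 85 mm) begins 54 mm behind the grasp point. The pads swing forward as they close: fully open they stand 13 mm farther back than shut.
Start: joints at [0.98, 0.313, 0.046, 1.304, 0, 1.431], TCP at [0.251, 0.518, 0.231] pointing down, gripper open.
Joint ranges: [-2.76, 2.76], [-0.86, 1.69], [-1.03, 1.26], [-2.2, 2.34], [-1.47, 1.5], [-3.14, 3.14]. Speed limits (rad/s): [2.57, 2.57, 3.14, 3.14, 3.14, 3.14].

INTERFACE

Orientations are given as a unit quaternion [w, x, y, z].
In Python, from workcell import env gives the robot as it stands.
- The arm moves only by the shell command python3 -m creep 'ROWS' [OPENING] [FORCE]. ROWS is JSON, a list of rows, each a list of 6 numbers: the shift along the tool's x, y, z in m, then the turn, a rotation vector about the tool's x, y, z in degrees. A call has exactly 8 rows; each row is the pose to reach, as a shift and turn from the pose commanded when the call began, along the tool's axes at that moment; what a row does not reach only later rows make up. A row lasts 1/10 s, in which the tool goes at most 50 mm and 8.59 degrees, less where a joint would pass 70% of its speed; a pose out of reach is approached as far as the arm can. A call with a gripper value outside its range is refused whole. OPENING is the finger opening in m, from 0 to 0.0854, set as the call begins (- or left out, the last holds). The fingers move at their own pace and stop on an object; FORCE is the grip in N (left out, the last holds). Time passes only in rows, so rows that repeat a pose let the fingers close, or fill a call up. It gives the time, the measured TCP pose, the force and the opening at its end, in the units of the state.
- env.get_state(): the state, without advancing time (a new reading comes with each control period).
- env.read_camera(name): name is "scene" or "top" or "wrist"; returns (picture, depth): 384x512x3 uint8, blue, green, red; 384x512 float32, m along the optical axis (not along the pixel's ray), 0 where there is no reading.
- env.camera_params(name): a dict with "fx", "fy", "cx", "cy" (pixels), "k1" (the pictures are not rectified: a ray, as slopes to the right and down, at radius r is drawn at 1 + k1 r^2 times it, then the intrinsics apply), "position" and "orientation" of the camera in the world. Camera axes: x right, y up, looking along -z (the intrinsics and any distortion apply to the point x, -y, -z); pixel columns grow to the right and rows downward; lengths in m; the calibration is good to about 2 mm. A picture is of the moment at which its call begins: read the wrist's pose just before it. camera_params takes no time and is no camera call; for the wrist camera it gives the pose at the moment of the call.
- env.hand_in(): hands the job in, once; it reports no verdict.
The state is a dict: "clock": time; "joint_pos": joint angles; "qvel": joint speeds; "tau": joint torques, N m; "tcp_pos": TCP position; "orientation": TCP orientation; "wrist_force": force on the tool from outside, world axes, zero at the start; "ft_torque": the same for the moment, N m; "finger_gap": finger opening in m.
Only numpy, scipy, OpenCV 4.12 (cv2) and the standard library are available. Lean on these libraries where they do the work, as an engineer would, in place of code of your own. Each camera call takes 0.05 s, during which the arm holds its last target. There are 200 camera calls.

TASK

The toy cupboard's sprung door stands ajar and a bolt stops it from opening further. Turn the yellow handwheel clockwise by its red peg, a full turn and a little more, until it stops and the bolt is drawn back; then take the blue door by its upright red peg, swing it open to 60 degrees from closed and finish while still holding it there with the gripper, because it springs back when let go. Leave the other toys standing where they are, and prop nothing against the door.

Things in the scene. Friction and masses are not known exactly. Their poses are not given: they have to be found in the camera images.
- cupboard: White toy cupboard fixed to the bench, 200 deep x 340 wide x 180 mm high; origin at the centre of its underside. Its x axis points from front to back, y to its left (seen from the robot), z up; front plane at x = -100 mm. Left half of the front: blue door; right half: fixed green panel with an aluminium bolt housing that sticks out 46 mm at mid height.
- bolt_tip (a point): Tip of the steel bolt, a 12 mm rod level along the cupboard's y axis, 95 mm above the bench, 33 mm before the front plane. It reaches 37 to 32 mm left of the cupboard's middle across the door's free edge at the start, so the door opens no more than about 0.16 rad; turning the wheel draws it to the right, 4 mm per rad, clear of the door near the wheel's stop.
- wheel (a joint): Angle of the yellow handwheel (rad), growing as it is turned clockwise seen from above. Starts between 0 and 1.3; rigid stop at 7.9. Stays where it is left; takes about 2 N at the peg. At value q the peg lies from the hub at angle -q from the cupboard's x axis (anticlockwise positive from above): at 0 towards the cupboard's back, at the stop towards its right (-y).
- wheel_hub (a point): Centre of the wheel's upper face (200 mm above the bench), on its upright axis, at x = -130, y = -100 mm in the cupboard's frame. The wheel is a disc of 55 mm radius, 12 mm thick, with a black hub cap of 14 mm radius standing 10 mm above the face.
- wheel_peg (a point): Centre of the top of the red crank peg: an upright cylinder 16 mm in diameter standing 40 mm above the wheel's upper face, 42 mm from the wheel's axis. It spins freely on the wheel, so the gripper need not turn as it goes round.
- door (a joint): Opening angle of the blue door (rad): 0 closed, 1.05 is 60 degrees, hinge limit 1.75. A spring draws it back to between 0.08 and 0.12 (ajar); holding it at 1.05 takes about 0.36 N m, or 3 N at its peg.
- door_hinge (a point): Point on the door's upright hinge axis, 180 mm above the bench (x = -100, y = 167 mm in the cupboard's frame). Its axes turn with the door: -y along the door to its free edge, -x out of its front. The door opens clockwise seen from above, its free edge coming towards the robot. It is 158 mm wide, 14 mm thick (front at x = -14 mm); top edge 176 mm above the bench.
- door_peg (a point): Centre of the top of the door's red peg handle, 195 mm above the bench: an upright cylinder 16 mm in diameter, 87 mm long, at x = -55, y = -110 mm from the hinge in the door's axes (41 mm from its axis to the door's front). A 12 mm level stem 80 mm below its top fixes it to the door; above the stem it is free all round.
- tower_piece: Maroon wooden tower piece, 60 mm in diameter, 125 mm high, standing on the bench; origin at the centre of its underside.
- tube_block: Clear plastic tube block, 56 mm in diameter, 60 mm high, standing on the back left part of the cupboard's top; origin at the centre of its underside.
- steel_cup: Stainless steel cup, 76 mm in diameter, 85 mm high, on the bench; origin at the centre of its underside.
- dumper: Orange toy dumper truck, 152 x 76 x 93 mm, on the bench; origin under its centre.
- arch_block: Green wooden arch block, 30 x 85 x 62 mm, on the bench; origin under its centre.
Things that resemble listed ones, but are neither listed nor needed, are in the scene too. Of the things that look like the dumper, take the one that is farthest from the robot's base at the start.

How it is judged:
On the way:
1. the handwheel has been turned clockwise to its stop (joint above 7.6) (value of joint wheel above 7.6 rad), for 0.1 s.
At the end, for the whole second after the job is handed in: The door stands still at 60 degrees, give or take 7, held there by the gripper's fingers (at least 0.8 N) and touched by no toy; the wheel is still at its stop (above 7.5 rad) and every toy is within 30 mm of where it began (value of joint door between 0.925 and 1.17 rad and velocity of joint door between -0.1 and 0.1 rad/s and contact force between the fingers and door above 0.8 N and value of joint wheel above 7.5 rad and contact force between door and tower_piece below 0.2 N and contact force between door and tube_block below 0.2 N and contact force between door and steel_cup below 0.2 N and contact force between door and dumper below 0.2 N and contact force between door and arch_block below 0.2 N and distance of each of tower_piece, tube_block, steel_cup, dumper, arch_block from where it was at the start of the episode below 0.03 m); the arm keeps its last pose, push and grip.
It fails at once if a bystanding toy was pushed more than 30 mm or knocked over (distance of any of tower_piece, tube_block, steel_cup, dumper, arch_block from where it was at the start of the episode above 0.03 m or angle between any of tower_piece, tube_block, steel_cup, dumper, arch_block's own z axis and vertical above 0.5 rad).
It also fails if it takes over 61 s, if anything falls off the work surface, if the arm or the gripper's body presses on something with over 40 N, if the wrist force passes 120 N, or if a joint passes its speed limit or range.

## Working session

There is one attempt and no reset: what is moved stays moved. The work goes in short steps, Python scripts to look and compute and a shell command to move; the robot and the scene stay as the last step left them, time stands still between calls to the robot, and variables do not carry over. Pictures are saved under pics/ and viewed, about 8 in all and at most 12, crops included, and the job is handed in when it is done.

```bash
mkdir -p pics; ls; python3 - <<'E'
from workcell import env
import cv2,numpy as np
print(env.get_state())
for n in("scene","top"):
    im,d=env.read_camera(n); cv2.imwrite(f"pics/{n}0.png",im); np.savez(f"{n}0.npz",im=im,d=d); print(n,env.camera_params(n))
a=cv2.imread("pics/scene0.png");b=cv2.imread("pics/top0.png")
E
```

```text
pics
{'clock': 0.0, 'joint_pos': array([9.80409089e-01, 3.14042309e-01, 4.49610699e-02, 1.30361604e+00,
       4.08855587e-07, 1.43122276e+00]), 'qvel': array([-0.00048921, -0.00193073,  0.0007565 , -0.00074037,  0.00110138,
       -0.00017538]), 'tau': array([ 5.64291113e-04, -4.80625713e+01,  2.98534226e+01,  1.93973287e-02,
       -1.31816505e-04,  1.15246095e-05]), 'tcp_pos': array([0.25022505, 0.51711387, 0.23037773]), 'orientation': array([-3.39444862e-04,  2.23502826e-01,  9.74702818e-01, -8.87794759e-04]), 'wrist_force': array([0.42813106, 0.09034153, 0.01147992]), 'ft_torque': array([ 0.03135597,  0.03837716, -0.00664791]), 'finger_gap': 0.08532578278674025}
scene {'fx': 499.75158416779567, 'fy': 499.75158416779567, 'cx': 260.3989813872023, 'cy': 187.4515778446049, 'k1': -0.03241303342923268, 'position': array([0.83968622, 0.63856386, 1.38053482]), 'orientation': array([0.2262922 , 0.0690079 , 0.26454006, 0.93490551])}
top {'fx': 349.00650459068225, 'fy': 349.00650459068225, 'cx': 262.0029509684819, 'cy': 189.72106579212053, 'k1': 0.005252197894752053, 'position': array([0.36065612, 0.00323221, 1.11137805]), 'orientation': array([ 0.71416742,  0.05507399, -0.05820546, -0.69537319])}
```

View pics/scene0.png

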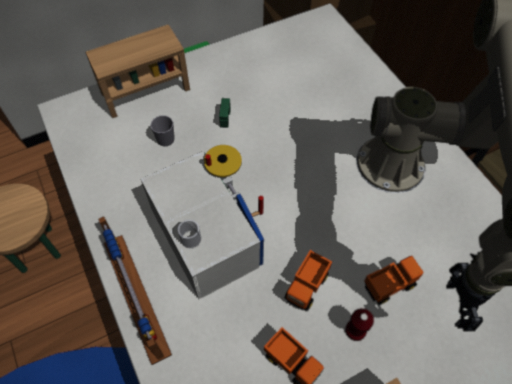

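View pics/top0.png

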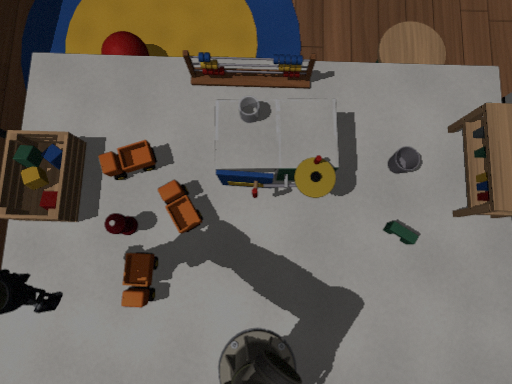

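The scene view (picture 1) has the wheel at (223,161), its peg at (207,158) and the door peg at (261,205). In the top view (picture 2) the hub is at (316,177), the wheel peg at (319,159), the door peg at (255,190) and the cupboard top spans x 215–338, y 99–170. The nearest toy to the door swing is the dumper at (180,206).

```bash
cat > h.py <<'E'
import numpy as np,cv2
from scipy.spatial.transform import Rotation as R
def rot(q): return R.from_quat([q[1],q[2],q[3],q[0]]).as_matrix()
def dirs(p,uv):
    uv=np.atleast_2d(uv).astype(float)
    K=np.array([[p['fx'],0,p['cx']],[0,p['fy'],p['cy']],[0,0,1]])
    n=cv2.undistortPoints(uv.reshape(-1,1,2),K,np.array([p['k1'],0,0,0.])).reshape(-1,2)
    return np.c_[n[:,0],-n[:,1],-np.ones(len(n))]@rot(p['orientation']).T
def onz(p,uv,z):
    d=dirs(p,uv); return p['position']+d*((z-p['position'][2])/d[:,2])[:,None]
def cloud(p,dep):
    h,w=dep.shape; v,u=np.mgrid[:h,:w]
    d=dirs(p,np.c_[u.ravel(),v.ravel()]); return (p['position']+d*dep.reshape(-1,1)).reshape(h,w,3)
def cents(mask,amin=8):
    n,l,s,c=cv2.connectedComponentsWithStats(mask.astype(np.uint8)); return [(c[i],s[i]) for i in range(1,n) if s[i,4]>=amin]
E
python3 - <<'E'
from h import *
from workcell import env
np.set_printoptions(precision=4,suppress=True)
for n in("top","scene"):
    p=env.camera_params(n); z=np.load(n+"0.npz"); im,d=z['im'],z['d']; P=cloud(p,d)
    hsv=cv2.cvtColor(im,cv2.COLOR_BGR2HSV); H,S,V=[hsv[...,i].astype(int) for i in range(3)]
    print(n)
    near=(P[...,0]>.25)&(P[...,0]<.8)&(abs(P[...,1])<.35)&(d>0)
    yel=(H>20)&(H<35)&(S>130)&near&(abs(P[...,2]-.2)<.02)
    for c,s in cents(yel,100): 
        m=yel; cn=max(cv2.findContours(m.astype(np.uint8),0,2)[0],key=cv2.contourArea); e=cv2.fitEllipse(cv2.convexHull(cn)); print(' wheel',onz(p,e[0],.2),e)
    red=((H<6)|(H>172))&(S>130)&near
    for c,s in cents(red,6): print(' red',c,s,onz(p,c,.24),onz(p,c,.195), P[int(round(c[1])),int(round(c[0]))])
    top=(abs(P[...,2]-.18)<.012)&near&(S<60)
    top=cv2.morphologyEx(top.astype(np.uint8),cv2.MORPH_CLOSE,np.ones((9,9)))
    cn=max(cv2.findContours(top,0,2)[0],key=cv2.contourArea)
    r=cv2.minAreaRect(onz(p,cn.reshape(-1,2),.18)[:,:2].astype(np.float32)); print(' cup',r, cv2.boxPoints(r).tolist())
    # toys
    for nm,m in(('orange',(H>=6)&(H<18)&(S>150)),('green',(H>50)&(H<85)&(S>80)),('maroon',((H<6)|(H>170))&(S>90)&(V<140)),('blue',(H>100)&(H<125)&(S>120))):
        m=m&(d>0)&(P[...,2]>.01)&(P[...,0]<.75)&(P[...,0]>.1)&(abs(P[...,1])<.55)
        m=cv2.morphologyEx(m.astype(np.uint8),cv2.MORPH_CLOSE,np.ones((3,3)))
        nn,l,s,c=cv2.connectedComponentsWithStats(m)
        for i in range(1,nn):
            if s[i,4]>40:
                q=P[(l==i)&(d>0)]; print('  ',nm,c[i],s[i,4],np.percentile(q,3,0),np.percentile(q,97,0))
E
```

```text
top
 wheel [[ 0.5457 -0.1389  0.2   ]] ((314.9145202636719, 177.19581604003906), (39.46855926513672, 40.62018585205078), 92.17076110839844)
 red [317.4737 159.3947] [315 156   7   8  38] [[ 0.5844 -0.1391  0.24  ]] [[ 0.5959 -0.1464  0.195 ]] [ 0.5845 -0.1373  0.2433]
 red [254.2895 192.2632] [252 188   5  10  38] [[0.4946 0.0205 0.24  ]] [[0.5015 0.0214 0.195 ]] [0.5022 0.0222 0.1951]
 cup ((0.6644967794418335, -0.03358939290046692), (0.217270627617836, 0.34227320551872253), 2.3077056407928467) [[0.5490585565567017, 0.13303408026695251], [0.5628405809402466, -0.20896151661872864], [0.7799350023269653, -0.20021286606788635], [0.7661529779434204, 0.1417827308177948]]
   orange [127.4315 158.7874] 1284 [0.5697 0.3445 0.0436] [0.6609 0.479  0.0958]
   orange [179.4809 206.6148] 1202 [0.4073 0.1919 0.0385] [0.5351 0.2946 0.0955]
   orange [137.4807 278.5986] 1400 [0.1913 0.3213 0.04  ] [0.3286 0.3873 0.0956]
   green [285.7025 173.6646] 158 [ 0.5717 -0.0923  0.0219] [ 0.5741 -0.0448  0.1712]
   green [401.1536 232.3369] 371 [ 0.385  -0.4588  0.0161] [ 0.4401 -0.3868  0.0664]
   green [ 2
[... 854 characters left out ...]
, [0.5561728477478027, -0.20826557278633118], [0.7820084095001221, -0.19891589879989624], [0.7677099704742432, 0.14645329117774963]]
   orange [308.2592 278.2157] 1335 [0.4072 0.1922 0.0419] [0.5439 0.3061 0.0951]
   orange [392.6952 278.5039] 1427 [0.1951 0.3238 0.0403] [0.3317 0.3893 0.0942]
   orange [292.4158 356.979 ] 1621 [0.5782 0.3483 0.0384] [0.6635 0.483  0.096 ]
   green [223.9769 112.0093] 216 [ 0.3944 -0.4554  0.0132] [ 0.4453 -0.3851  0.0673]
   maroon [260.5362 204.1739] 69 [0.5038 0.0172 0.1218] [0.5141 0.0304 0.1968]
   maroon [358.9053 324.5398] 528 [0.3941 0.3982 0.0124] [0.4428 0.4456 0.1215]
   blue [250.7367 222.4167] 300 [ 0.551  -0.018   0.0516] [0.5641 0.13   0.1806]
```

```bash
python3 -m creep '[[0,0,-0.05,0,0,0],[0,0,-0.1,0,0,-8],[-0.035,-0.027,-0.1,0,0,-16],[-0.075,-0.056,-0.1,0,0,-24],[-0.115,-0.086,-0.1,0,0,-25.8],[-0.155,-0.116,-0.1,0,0,-25.8],[-0.195,-0.147,-0.1,0,0,-25.8],[-0.235,-0.177,-0.1,0,0,-25.8]]' 0.06 20
```

```text
clock: 0.9
tcp_pos: [0.3842, 0.2558, 0.3311]
orientation: [-0.0, -0.0, 1.0, -0.0]
wrist_force: [1.3, 0.3, 0.6]
finger_gap: 0.0599
```

```bash
python3 -c "
from workcell import env;print(env.get_state())"
```

```text
{'clock': 0.9, 'joint_pos': array([ 4.13115127e-01,  8.11265175e-02, -1.13783133e-03,  1.48881111e+00,
        9.35540727e-05,  4.13089446e-01]), 'qvel': array([-1.0938187 , -0.15062541, -0.17123944, -0.02617553, -0.00143382,
       -1.08072466]), 'tau': array([  6.45356745, -36.26972437,  29.7374332 ,   0.73541997,
         0.03770139,   1.15857024]), 'tcp_pos': array([0.38420885, 0.2557929 , 0.3310574 ]), 'orientation': array([-1.46605087e-04, -1.28344392e-05,  9.99999989e-01, -1.31872697e-05]), 'wrist_force': array([1.27737028, 0.31314031, 0.57994729]), 'ft_torque': array([-0.02723427, -0.06213353, -0.06655654]), 'finger_gap': 0.05994889160107183}
```

```bash
python3 -m creep '[[-0.022,-0.043,0,0,0,0],[-0.044,-0.086,0,0,0,0],[-0.066,-0.129,0,0,0,0],[-0.088,-0.172,0,0,0,0],[-0.11,-0.215,0,0,0,0],[-0.132,-0.258,0,0,0,0],[-0.154,-0.301,0,0,0,0],[-0.176,-0.344,0,0,0,0]]' && python3 -m creep '[[-0.195,-0.38,0,0,0,0],[-0.026,-0.049,0,0,0,0],[-0.026,-0.049,0,0,0,0],[-0.026,-0.049,0,0,0,0],[-0.026,-0.049,0,0,0,0],[-0.026,-0.049,0,0,0,0],[-0.026,-0.049,0,0,0,0],[-0.026,-0.049,0,0,0,0]]'
python3 - <<'E'
from h import *
from workcell import env
p=env.camera_params("wrist");im,d=env.read_camera("wrist");cv2.imwrite("pics/w1.png",im);np.savez("w1.npz",im=im,d=d)
print(p,env.get_state()['tcp_pos'])
hsv=cv2.cvtColor(im,cv2.COLOR_BGR2HSV); H,S,V=[hsv[...,i].astype(int) for i in range(3)]
P=cloud(p,d); red=((H<6)|(H>172))&(S>130)
for c,s in cents(red,30): print(c,s,onz(p,c,.24))
t=red&(abs(P[...,2]-.24)<.004)
for c,s in cents(t,30): print('top',c,s,onz(p,c,.24))
yel=(H>20)&(H<35)&(S>130)&(abs(P[...,2]-.2)<.01)
cn=max(cv2.findContours(yel.astype(np.uint8),0,2)[0],key=cv2.contourArea)
print(cv2.minEnclosingCircle(onz(p,cn.reshape(-1,2),.2)[:,:2].astype(np.float32)))
E
```

```text
clock: 1.7
tcp_pos: [0.5602, -0.0884, 0.3309]
orientation: [-0.0, 0.0, 1.0, 0.0]
wrist_force: [0.6, 1.0, 0.6]
finger_gap: 0.06
clock: 2.5
tcp_pos: [0.5857, -0.1347, 0.3318]
orientation: [0.0, -0.0, 1.0, -0.0]
wrist_force: [0.1, 0.2, 0.4]
finger_gap: 0.0601
{'fx': 282.995191081556, 'fy': 282.995191081556, 'cx': 255.46709515419778, 'cy': 190.39938485779015, 'k1': -0.03469565440798213, 'position': array([ 0.51564783, -0.13485572,  0.47408255]), 'orientation': array([ 0.70033777, -0.09853333, -0.10005499,  0.69986226])} [ 0.58575857 -0.13491859  0.33166483]
[402.074883    99.95943838] [376  92  50  16 641] [[ 0.50832509 -0.01723134  0.24      ]]
[247.14441417 190.75476839] [238 178  18  26 367] [[ 0.58372179 -0.14152883  0.24      ]]
top [246.75319149 194.81276596] [238 186  18  18 235] [[ 0.58737704 -0.14189852  0.24      ]]
((0.5465133786201477, -0.13902415335178375), 0.05433056131005287)
```

View pics/w1.png

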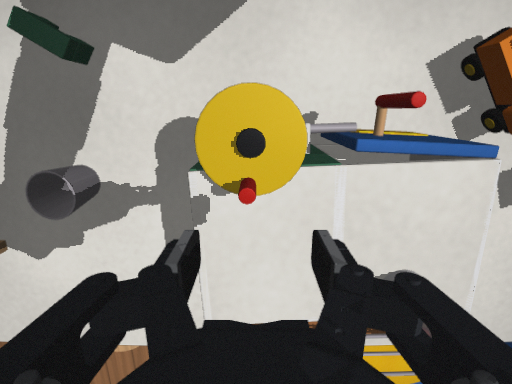

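The wrist view (picture 3) has the wheel peg top at (247,195), which puts it at (0.587,-0.142), and the hub at (250,143). Next I'll shift 7 mm, descend and grip.

```bash
python3 -m creep '[[-0.0015,-0.007,0.03,0,0,0],[-0.0015,-0.007,0.06,0,0,0],[-0.0015,-0.007,0.09,0,0,0],[-0.0015,-0.007,0.108,0,0,0],[-0.0015,-0.007,0.117,0,0,0],[-0.0015,-0.007,0.117,0,0,0],[-0.0015,-0.007,0.117,0,0,0],[-0.0015,-0.007,0.117,0,0,0]]' 0.06 20 && python3 -m creep '[[0,0,0,0,0,0],[0,0,0,0,0,0],[0,0,0,0,0,0],[0,0,0,0,0,0],[0,0,0,0,0,0],[0,0,0,0,0,0],[0,0,0,0,0,0],[0,0,0,0,0,0]]' 0 20
```

```text
clock: 3.35
tcp_pos: [0.5882, -0.1427, 0.2159]
orientation: [0.001, 0.0, 1.0, -0.0]
wrist_force: [0.8, -0.1, -0.7]
finger_gap: 0.06
clock: 4.15
tcp_pos: [0.5876, -0.1425, 0.2147]
orientation: [0.0, 0.0, 1.0, -0.0]
wrist_force: [0.2, 1.0, 4.8]
finger_gap: 0.0154
```

```bash
python3 - <<'E'
import numpy as np
for s in range(4):
    t0=np.radians(-4-90*s); print(s,[[round(-.042*(np.cos(t)-np.cos(t0)),4),round(.042*(np.sin(t)-np.sin(t0)),4)] for t in t0-np.radians(11.25)*np.arange(1,9)])
E
```

```text
0 [[np.float64(0.0014), np.float64(-0.0081)], [np.float64(0.0043), np.float64(-0.0158)], [np.float64(0.0087), np.float64(-0.0228)], [np.float64(0.0143), np.float64(-0.0288)], [np.float64(0.0211), np.float64(-0.0335)], [np.float64(0.0286), np.float64(-0.0369)], [np.float64(0.0366), np.float64(-0.0387)], [np.float64(0.0448), np.float64(-0.039)]]
1 [[np.float64(0.0081), np.float64(0.0014)], [np.float64(0.0158), np.float64(0.0043)], [np.float64(0.0228), np.float64(0.0087)], [np.float64(0.0288), np.float64(0.0143)], [np.float64(0.0335), np.float64(0.0211)], [np.float64(0.0369), np.float64(0.0286)], [np.float64(0.0387), np.float64(0.0366)], [np.float64(0.039), np.float64(0.0448)]]
2 [[np.float64(-0.0014), np.float64(0.0081)], [np.float64(-0.0043), np.float64(0.0158)], [np.float64(-0.0087), np.float64(0.0228)], [np.float64(-0.0143), np.float64(0.0288)], [np.float64(-0.0211), np.float64(0.0335)], [np.float64(-0.0286), np.float64(0.0369)], [np.float64(-0.0366), np.float64(0.0387)], [np.float64(-0.0448), np.float64(0.039)]]
3 [[np.float64(-0.0081), np.float64(-0.0014)], [np.float64(-0.0158), np.float64(-0.0043)], [np.float64(-0.0228), np.float64(-0.0087)], [np.float64(-0.0288), np.float64(-0.0143)], [np.float64(-0.0335), np.float64(-0.0211)], [np.float64(-0.0369), np.float64(-0.0286)], [np.float64(-0.0387), np.float64(-0.0366)], [np.float64(-0.039), np.float64(-0.0448)]]
```

```bash
python3 -m creep '[[0.0014,-0.0081,0,0,0,0],[0.0043,-0.0158,0,0,0,0],[0.0087,-0.0228,0,0,0,0],[0.0143,-0.0288,0,0,0,0],[0.0211,-0.0335,0,0,0,0],[0.0286,-0.0369,0,0,0,0],[0.0366,-0.0387,0,0,0,0],[0.0448,-0.039,0,0,0,0]]'
```

```text
clock: 4.95
tcp_pos: [0.5428, -0.1817, 0.2147]
orientation: [0.001, 0.0, 1.0, 0.001]
wrist_force: [1.7, 4.5, 6.0]
finger_gap: 0.0155
```

```bash
python3 -m creep '[[0.0081,0.0014,0,0,0,0],[0.0158,0.0043,0,0,0,0],[0.0228,0.0087,0,0,0,0],[0.0288,0.0143,0,0,0,0],[0.0335,0.0211,0,0,0,0],[0.0369,0.0286,0,0,0,0],[0.0387,0.0366,0,0,0,0],[0.039,0.0448,0,0,0,0]]' && python3 -m creep '[[-0.0014,0.0081,0,0,0,0],[-0.0043,0.0158,0,0,0,0],[-0.0087,0.0228,0,0,0,0],[-0.0143,0.0288,0,0,0,0],[-0.0211,0.0335,0,0,0,0],[-0.0286,0.0369,0,0,0,0],[-0.0366,0.0387,0,0,0,0],[-0.0448,0.039,0,0,0,0]]'
```

```text
clock: 5.75
tcp_pos: [0.5036, -0.1368, 0.2147]
orientation: [0.0, 0.0, 1.0, -0.001]
wrist_force: [4.9, -2.9, 5.9]
finger_gap: 0.0149
clock: 6.55
tcp_pos: [0.5473, -0.0975, 0.2146]
orientation: [-0.001, 0.0, 1.0, -0.001]
wrist_force: [-1.8, -2.1, 8.8]
finger_gap: 0.0153
```

```bash
python3 -m creep '[[-0.0081,-0.0014,0,0,0,0],[-0.0158,-0.0043,0,0,0,0],[-0.0228,-0.0087,0,0,0,0],[-0.0288,-0.0143,0,0,0,0],[-0.0335,-0.0211,0,0,0,0],[-0.0369,-0.0286,0,0,0,0],[-0.0387,-0.0366,0,0,0,0],[-0.039,-0.0448,0,0,0,0]]' && python3 -m creep '[[0.0014,-0.0081,0,0,0,0],[0.0043,-0.0158,0,0,0,0],[0.0087,-0.0228,0,0,0,0],[0.0143,-0.0288,0,0,0,0],[0.0211,-0.0335,0,0,0,0],[0.0286,-0.0369,0,0,0,0],[0.0366,-0.0387,0,0,0,0],[0.0448,-0.039,0,0,0,0]]'
```

```text
clock: 7.35
tcp_pos: [0.5876, -0.1418, 0.2146]
orientation: [0.0, -0.0, 1.0, 0.0]
wrist_force: [2.1, 2.4, 7.4]
finger_gap: 0.0151
clock: 8.15
tcp_pos: [0.5441, -0.1816, 0.2149]
orientation: [0.002, 0.0, 1.0, -0.0]
wrist_force: [22.4, 1.2, -4.4]
finger_gap: 0.0151
```

Force is up 22 N in +x, so the stop is reached. Next I'll open, rise and look.

```bash
python3 -m creep '[[0,0,0,0,0,0],[0,0,0,0,0,0],[0,0,0,0,0,0],[0,0,0,0,0,0],[0,0,-0.03,0,0,0],[0,0,-0.07,0,0,0],[0,0,-0.11,0,0,0],[0,0,-0.11,0,0,0]]' 0.06 20 && python3 -m creep '[[0.01,0.04,0,0,0,0],[0.02,0.08,0,0,0,0],[0.03,0.12,0,0,0,0],[0.038,0.16,0,0,0,0],[0.038,0.2,0,0,0,0],[0.038,0.205,0,0,0,0],[0.038,0.205,0,0,0,0],[0.038,0.205,0,0,0,0]]'
python3 - <<'E'
from h import *
from workcell import env
p=env.camera_params("wrist");im,d=env.read_camera("wrist");cv2.imwrite("pics/w2.png",im)
print(p['position'],env.get_state()['tcp_pos'])
def show(n,p,im,d):
    hsv=cv2.cvtColor(im,cv2.COLOR_BGR2HSV); H,S,V=[hsv[...,i].astype(int) for i in range(3)]
    P=cloud(p,d); red=((H<6)|(H>172))&(S>110)
    for z in(.24,.195):
        for c,s in cents(red&(abs(P[...,2]-z)<.006),12): print(n,z,c,s[4],onz(p,c,z))
show('w',p,im,d)
p=env.camera_params("top");im,d=env.read_camera("top");show('t',p,im,d)
E
```

```text
clock: 8.95
tcp_pos: [0.5442, -0.1822, 0.3299]
orientation: [0.004, 0.0, 1.0, -0.002]
wrist_force: [1.1, -0.6, 0.3]
finger_gap: 0.06
clock: 9.75
tcp_pos: [0.5047, 0.023, 0.3238]
orientation: [-0.0, 0.0, 1.0, -0.0]
wrist_force: [-0.3, -0.5, -0.3]
finger_gap: 0.0601
[0.43479353 0.02300826 0.46618364] [0.50471812 0.02262477 0.32381124]
w 0.24 [ 31.03529412 238.35294118] 255 [[ 0.54416158 -0.17764634  0.24      ]]
w 0.195 [253.19371728 182.54973822] 191 [[0.5047709  0.02119772 0.195     ]]
t 0.24 [333.55555556 174.40740741] 27 [[ 0.54616154 -0.1801599   0.24      ]]
```

View pics/w2.png

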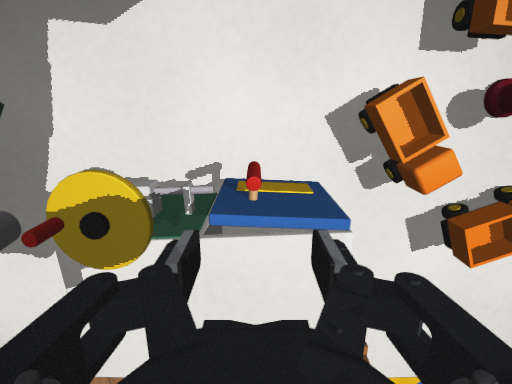

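Picture 4 shows the wheel peg pointing right at (43,232), so q is about 7.9. The bolt tip at (213,189) is clear of the door edge, and the door peg top is at (253,183).

```bash
python3 -m creep '[[0,-0.0015,0.04,0,0,0],[0,-0.0015,0.08,0,0,0],[0,-0.0015,0.12,0,0,0],[0,-0.0015,0.15,0,0,0],[0,-0.0015,0.165,0,0,0],[0,-0.0015,0.172,0,0,0],[0,-0.0015,0.172,0,0,0],[0,-0.0015,0.172,0,0,0]]' 0.06 40 && python3 -m creep '[[0,0,0,0,0,0],[0,0,0,0,0,0],[0,0,0,0,0,0],[0,0,0,0,0,0],[0,0,0,0,0,0],[0,0,0,0,0,0],[0,0,0,0,0,0],[0,0,0,0,0,0]]' 0 40
python3 - <<'E'
import numpy as np
# hinge (0.566,0.130); start door+yaw: peg seen at (.5047,.0212)
h=np.array([.566,.130]); p0=np.array([.5047,.0212]); v=p0-h; print(np.hypot(*v), np.hypot(.055,.11))
print('door0',np.degrees(np.arctan2(-.11,-.055)+.04-np.arctan2(v[1],v[0])))
for a in np.arange(1,17)*3.45:
    c,s=np.cos(np.radians(a)),np.sin(np.radians(a)); w=np.array([c*v[0]+s*v[1],-s*v[0]+c*v[1]])-v
    print(round(a,1),[round(float(-w[0]),4),round(float(w[1]),4)])
E
```

```text
clock: 10.65
tcp_pos: [0.5054, 0.0215, 0.1532]
orientation: [0.001, 0.001, 1.0, -0.0]
wrist_force: [0.2, 0.4, 0.5]
finger_gap: 0.0599
clock: 11.45
tcp_pos: [0.5048, 0.0211, 0.1531]
orientation: [0.0, 0.001, 1.0, -0.001]
wrist_force: [-1.7, -4.2, 3.9]
finger_gap: 0.015
0.1248804628434728 0.12298373876248843
door0 5.124521870047299
3.4 [0.0064, 0.0039]
6.9 [0.0126, 0.0082]
10.4 [0.0185, 0.0128]
13.8 [0.0242, 0.0178]
17.2 [0.0295, 0.0231]
20.7 [0.0345, 0.0287]
24.2 [0.0391, 0.0346]
27.6 [0.0434, 0.0408]
31.0 [0.0473, 0.0472]
34.5 [0.0508, 0.0539]
38.0 [0.0539, 0.0607]
41.4 [0.0566, 0.0677]
44.8 [0.0589, 0.0749]
48.3 [0.0607, 0.0822]
51.8 [0.0621, 0.0896]
55.2 [0.063, 0.097]
```

```bash
python3 -m creep '[[0.0064,0.0039,0,0,0,0],[0.0126,0.0082,0,0,0,0],[0.0185,0.0128,0,0,0,0],[0.0242,0.0178,0,0,0,0],[0.0295,0.0231,0,0,0,0],[0.0345,0.0287,0,0,0,0],[0.0391,0.0346,0,0,0,0],[0.0434,0.0408,0,0,0,0]]'
```

```text
clock: 12.25
tcp_pos: [0.4587, 0.0604, 0.153]
orientation: [-0.002, 0.002, 1.0, -0.003]
wrist_force: [-10.7, -11.0, 11.3]
finger_gap: 0.0151
```

```bash
python3 -m creep '[[0.0039,0.0064,0,0,0,0],[0.0074,0.0131,0,0,0,0],[0.0105,0.0199,0,0,0,0],[0.0132,0.0269,0,0,0,0],[0.0155,0.0341,0,0,0,0],[0.0173,0.0414,0,0,0,0],[0.0187,0.0488,0,0,0,0],[0.0196,0.0562,0,0,0,0]]' && python3 -m creep '[[0,0,0,0,0,0],[0,0,0,0,0,0],[0,0,0,0,0,0],[0,0,0,0,0,0],[0,0,0,0,0,0],[0,0,0,0,0,0],[0,0,0,0,0,0],[0,0,0,0,0,0]]'
python3 - <<'E'
from h import *
from workcell import env
ims={}
for n in('wrist','top','scene'):
    p=env.camera_params(n);im,d=env.read_camera(n);ims[n]=im;np.savez(n+"3.npz",im=im,d=d,**p)
    hsv=cv2.cvtColor(im,cv2.COLOR_BGR2HSV); H,S,V=[hsv[...,i].astype(int) for i in range(3)]
    P=cloud(p,d)
    b=(H>100)&(H<125)&(S>120)&(abs(P[...,2]-.176)<.006)&(abs(P[...,0]-.5)<.15)&(abs(P[...,1]-.1)<.1)
    if b.sum()>20:
        q=P[b][:,:2].astype(np.float32); l=cv2.fitLine(q,cv2.DIST_HUBER,0,.01,.01).ravel(); print(n,b.sum(),l,np.degrees(np.arctan2(l[1],l[0])),q.min(0),q.max(0))
    m=((H>100)&(H<125)&(S>120)&(P[...,2]>.03)&(abs(P[...,0]-.5)<.15)&(abs(P[...,1]-.1)<.1))
    q=P[m][:,:2].astype(np.float32)
    if len(q)>20: l=cv2.fitLine(q,cv2.DIST_HUBER,0,.01,.01).ravel(); print(' allblue',n,len(q),l,np.degrees(np.arctan2(l[1],l[0])))
    red=((H<6)|(H>172))&(S>110)&(abs(P[...,2]-.24)<.006)
    for c,s in cents(red,12): print('wheelpeg',n,onz(p,c,.24))
    org=(H>=6)&(H<18)&(S>150)&(P[...,2]>.03)&(P[...,0]>.1)
    for c,s in cents(org,300): print('orange',n,c,s[4])
cv2.imwrite("pics/w3.png",ims['wrist']); cv2.imwrite("pics/s3.png",ims['scene'])
print(env.get_state())
E
```

```text
clock: 13.05
tcp_pos: [0.4399, 0.1183, 0.1526]
orientation: [-0.001, 0.001, 1.0, -0.001]
wrist_force: [-5.9, -5.7, 4.7]
finger_gap: 0.0149
clock: 13.85
tcp_pos: [0.4399, 0.1184, 0.1526]
orientation: [-0.001, 0.001, 1.0, -0.001]
wrist_force: [-6.2, -5.2, 5.6]
finger_gap: 0.0148
wrist 1497 [0.7906865  0.61222124 0.43508545 0.06118498] 37.75029 [0.42335552 0.04836728] [0.449278   0.07178159]
 allblue wrist 7404 [0.85369986 0.52076536 0.44161493 0.069737  ] 31.383604
orange wrist [503.84775465  35.17524644] 913
orange wrist [402.7270146  222.88081395] 14792
orange wrist [494.42990654 331.66185217] 1177
top 129 [0.86274993 0.50563085 0.5020685  0.09688105] 30.373236 [0.42542303 0.04990581] [0.5512447  0.12453847]
 allblue top 179 [0.8291597  0.5590118  0.44713676 0.06171484] 33.987484
wheelpeg top [[ 0.54588526 -0.18063052  0.24      ]]
orange top [126.36019737 158.60115132] 1216
orange top [130.17732558 267.61337209] 344
scene 225 [0.8606033  0.509276   0.50839925 0.10287711] 30.61561 [0.444549  0.0606636] [0.56424403 0.14094846]
 allblue scene 615 [0.8618124  0.5072271  0.50902635 0.108
[... 173 characters left out ...]
ene [292.30276382 356.77763819] 1592
{'clock': 14.0, 'joint_pos': array([ 0.08733239,  0.12838068, -0.38887301,  1.05648863, -0.00156531,
        0.08840928]), 'qvel': array([-8.45282486e-04,  2.02088845e-05,  1.55714443e-03,  1.28228018e-03,
       -6.70181046e-04,  1.24291308e-03]), 'tau': array([  1.49911512, -32.90157795,  29.05228615,  -2.65132159,
         1.07612159,  -0.16180736]), 'tcp_pos': array([0.439862  , 0.11834651, 0.15256604]), 'orientation': array([-1.39862811e-03,  5.37290643e-04,  9.99998465e-01, -9.08901291e-04]), 'wrist_force': array([-5.8907581 , -5.67513039,  6.69833987]), 'ft_torque': array([-0.85282423,  1.14830599, -0.16516403]), 'finger_gap': 0.014906198597329442}
```

View pics/w3.png

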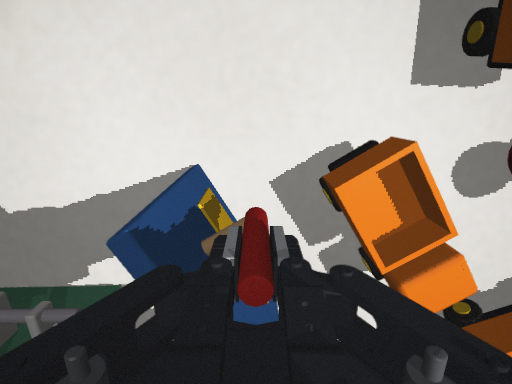

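View pics/s3.png

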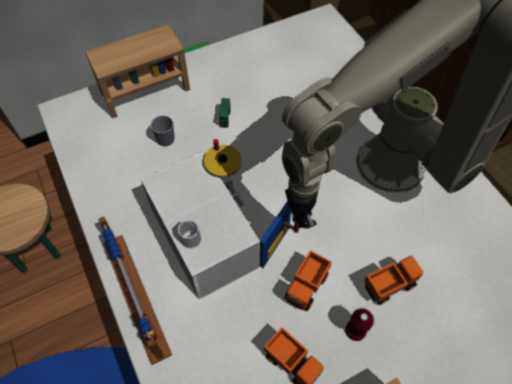

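```bash
python3 -c "
from workcell import env;print(env.hand_in())"
```

```text
the job is handed in; nothing more can be done
None
```

The handwheel is turned clockwise to its stop and the blue door is open at about 60 degrees, still held by its peg in the gripper. I handed the job in at 14 s; `hand_in` reported no verdict.

- **Wheel:** I gripped the peg at 20 N and took it round about 450 degrees. At the end the wrist force rose to 22 N. The cameras then placed the wheel at about 7.9 rad with the bolt clear of the door. In the last pictures the peg was still within about 3 mm of that spot.
- **Door:** The peg was gripped at 40 N (finger gap 15 mm) and the wrist force was steady at about 10 N. Fits to the door's top edge in the top and scene views give about 62 degrees (1.08 rad), and the peg position gives about 60; both are inside the limits. A fit from the wrist view gave 38 degrees to the world x axis instead of 30. It saw only a partly hidden corner of the door, so I left it out.
- **Toys:** In the last scene view the three dumpers are within about 0.3 pixel of their starting places. The tower piece, tube block, cup and arch block look unmoved, but I judged those by eye and did not measure them.

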